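# Put the microscope stage inserts away in their rack

### The job

The blue and the orange microscope stage inserts are leaning on their small stands. Put each one away in the slotted rack, in the slot whose tab has its own colour: standing upright on a long edge, fully down and about centred along the slot. Lower them in, do not drop them, and leave the grey inserts, bottles, jar and dish where they are.

Things in the scene. Friction and masses are not known exactly. Their poses are not given: they have to be found in the camera images.
- blue_insert: microscope stage insert: flat blue metal plate 116 mm wide, 96 high, 8 thick, about 0.19 kg, with a 64 x 34 mm window through its middle (top and bottom rails 31 mm high). Origin at the plate's centre; x across its thickness, y along its width (long edges), z along its height, up to the upper long edge. It starts leaning on the blue insert's stand, upper edge towards the robot.
- orange_insert: microscope stage insert: flat orange metal plate 116 mm wide, 96 high, 8 thick, about 0.19 kg, with a 64 x 34 mm window through its middle (top and bottom rails 31 mm high). Origin at the plate's centre; x across its thickness, y along its width (long edges), z along its height, up to the upper long edge. It starts leaning on the orange insert's stand, upper edge towards the robot.
- blue_stand: fixed white stand under the blue insert; base 130 x 110 mm, origin at its underside, x away from the robot. Its back panel leans 35 degrees from vertical, top towards the robot; the insert lies on it, lower edge on a ledge 22 mm above the table, upper edge about 100 mm up. The panel is 90 mm wide and backs only the lower 58 mm of the insert: its upper 38 mm is free on both sides.
- orange_stand: fixed white stand under the orange insert; base 130 x 110 mm, origin at its underside, x away from the robot. Its back panel leans 35 degrees from vertical, top towards the robot; the insert lies on it, lower edge on a ledge 22 mm above the table, upper edge about 100 mm up. The panel is 90 mm wide and backs only the lower 58 mm of the insert: its upper 38 mm is free on both sides.
- rack: fixed aluminium rack with four equal slots in a row along its x, 48 mm apart (at x = -72, -24, 24, 72 mm). Each has a low colour tab on the base plate at one end: one blue, one orange, two grey; their order varies. Origin under the row's middle, on the table; z up. Base 210 x 150 x 12 mm.
- blue_slot (a point): rack slot with the blue tab. Point at the middle of the slot's floor, 12 mm above the table; x across the slot, y along it, z up. 12 mm wide between two white fins 90 mm long (along y), 30 mm high above the floor, then flared lips up to 42 mm that widen the mouth to about 25 mm; ends open. The tab (26 x 16 x 8 mm high) lies 80 mm from the slot's middle in -y.
- orange_slot (a point): rack slot with the orange tab. Point at the middle of the slot's floor, 12 mm above the table; x across the slot, y along it, z up. 12 mm wide between two white fins 90 mm long (along y), 30 mm high above the floor, then flared lips up to 42 mm that widen the mouth to about 25 mm; ends open. The tab (26 x 16 x 8 mm high) lies 80 mm from the slot's middle in -y.
- grey1_insert: dark grey stage insert of the same size as the coloured ones, standing loose in a slot with a grey tab; not to be moved. Origin at its centre, 60 mm above the table; x across its thickness, z up.
- grey2_insert: dark grey stage insert of the same size as the coloured ones, standing loose in a slot with a grey tab; not to be moved. Origin at its centre, 60 mm above the table; x across its thickness, z up.
- reagent_bottle: bystander: amber bottle, 64 mm across, 150 mm high. Origin at the centre of its underside, z up.
- sample_jar: bystander: small clear jar, 56 mm across, 70 mm high. Origin at the centre of its underside, z up.
- dish: bystander: low white dish, 88 mm across, 16 mm high. Origin at the centre of its underside, z up.
- wash_bottle: bystander: white bottle with a red cap, 70 mm across, 170 mm high. Origin at the centre of its underside, z up.
There are look-alikes about, which are no part of the job. There is more than one size of the blue_insert; the job needs the smaller. There is more than one size of the orange_insert; the job needs the smaller.

How it is judged:
By the outcome, as a careful person would: the job done as asked, in the order asked, and still so for the second after the job is handed in, with the robot touching nothing.
It also fails if it takes over 61 s, if anything falls off the work surface, if the arm or the gripper's body presses on something with over 40 N, if the wrist force passes 120 N, or if a joint passes its speed limit or range.

### The arm

A 6-joint arm with a two-finger parallel gripper is mounted at the origin on the work surface. World frame = base frame: x ahead of the robot, y to its left, z up, the work surface at z = 0. Lengths are in m, angles in rad, forces in N, time in s.
With the tool pointing down it reaches from about 0.35 to 0.775 m from the base axis. Payload 7.3 kg.
Tool frame: the origin (TCP) lies between the finger pads; the fingertips stand 14 mm ahead of it and the grasp point (between the pads) lies 5 mm behind it; z points along the fingers, y is the line along which they close (so a half turn about z gives the same grasp; the last joint's range is limited). The gripper opens to 92 mm and grips with 3 to 60 N. Pads are 19 mm wide; open, the fingers measure 130 mm over their backs; the gripper's body (75 mm by 190 mm) begins 47 mm behind the grasp point.
Start: joints at [1.133, 0.342, 1.524, -0, 1.275, -0.146], TCP at [0.151, 0.503, 0.241] pointing down, gripper open.
Joint ranges: [-2.53, 2.53], [-0.77, 2.02], [0.04, 2.7], [-1, 4.14], [0.28, 2.66], [-3.11, 3.11]. Speed limits (rad/s): [2.57, 2.57, 3.14, 3.14, 3.14, 3.14].

### API

Orientations are given as [roll, pitch, yaw] about the fixed x, y, z axes, in that order (R = Rz(yaw) Ry(pitch) Rx(roll)).
In Python, from cell import robot, eyes gives the robot as it stands. The module is installed in compiled form; this text tells all that it offers.
- The arm moves only by the shell command python3 -m handwheel 'ROWS' [FORCE]. ROWS is JSON, one flat list of numbers, 5 for each row, row after row: the shift along the world's x, y, z in mm, then the turn about the world's z in rad, then the opening, from 0 (shut) to 1 (fully open). In form: [x, y, z, spin, jaw, x, y, z, spin, jaw, ...]. A call has 1 to 8 rows; each row shifts and turns the commanded pose from where the row before left it; what a row does not reach is not made up. A row lasts 1/10 s, in which the tool goes at most 50 mm and 8.59 degrees, less where a joint would pass 70% of its speed; a pose out of reach is approached as far as the arm can. A call with a gripper value outside its range is refused whole. The fingers move at their own pace and stop on an object; FORCE is the grip in N (left out, the last holds). Time passes only in rows, so rows that do not move let the fingers close. It gives the time, the measured TCP pose, the force, the opening and the grip force at its end, in the units of the state.
- robot.observe(): the state, without advancing time (a new reading comes with each control period).
- eyes.read_camera(name): name is "scene" or "top" or "wrist"; returns (picture, depth): 420x560x3 uint8, blue, green, red; 420x560 float32, m along the optical axis (not along the pixel's ray), 0 where there is no reading.
- eyes.calibration(name): a dict with "fx", "fy", "cx", "cy" (pixels), "world_to_cam" (4x4, takes a point from world to camera coordinates). Camera axes: x right, y down, z forward; pixel columns grow to the right and rows downward; lengths in m; the calibration is good to about 2 mm. A picture is of the moment at which its call begins: read the wrist's pose just before it. calibration takes no time and is no camera call; for the wrist camera it gives the pose at the moment of the call.
- robot.hand_in(): hands the job in; it is judged then, once.
The state is a dict: "time": time; "qpos": joint angles; "qvel": joint speeds; "joint_efforts": joint torques, N m; "tool_pos": TCP position; "tool_rot": TCP orientation; "contact_force": force on the tool from outside, world axes, zero at the start; "torque": the same for the moment, N m; "opening": finger opening in m; "grip_force": force on a finger pad.
Only numpy, scipy, OpenCV 4.12 (cv2) and the standard library are available. Lean on these libraries where they do the work, as an engineer would, in place of code of your own. Each camera call takes 0.05 s, during which the arm holds its last target. There are 200 camera calls.

## Working session

There is one attempt and no reset: what is moved stays moved. The work goes in short steps, Python scripts to look and compute and a shell command to move; the robot and the scene stay as the last step left them, time stands still between calls to the robot, and variables do not carry over. Pictures are saved under pics/ and viewed, at most 12 in all, crops included, and the job is handed in when it is done.

```bash
mkdir -p pics; cat > h.py <<'E'
import numpy as np, cv2
from cell import robot, eyes
def grab(n,save=None):
    c=eyes.calibration(n); im,d=eyes.read_camera(n)
    if save: cv2.imwrite('pics/'+save,im)
    v,u=np.indices(d.shape); 
    P=np.stack([(u-c['cx'])/c['fx']*d,(v-c['cy'])/c['fy']*d,d,np.ones_like(d)],-1)@np.linalg.inv(c['world_to_cam']).T
    P=P[...,:3]; P[d==0]=np.nan
    return im,d,P
E
python3 - <<'E'
from h import *
for n in ('top','scene'):
    im,d,P=grab(n,n+'1.png'); np.save(n+'P.npy',P)
s=robot.observe(); print(s)
E
```

```text
{'time': 0.1, 'qpos': array([ 1.13304710e+00,  3.42647351e-01,  1.52489710e+00, -3.86349596e-05,
        1.27538598e+00, -1.46004001e-01]), 'qvel': array([ 0.0005443 , -0.00056016, -0.00260947, -0.00045334,  0.00038488,
       -0.00169491]), 'joint_efforts': array([ 1.21896315e-03, -4.32009208e+01, -2.44696462e+01,  7.18688406e-02,
        5.25998720e-02, -8.39410905e-05]), 'tool_pos': array([0.15085254, 0.50251503, 0.24012591]), 'tool_rot': array([-3.14026374e+00, -1.58073859e-04,  2.84985860e+00]), 'contact_force': array([-0.0291708 ,  0.30253903, -0.68761691]), 'torque': array([-0.00414555, -0.02468886,  0.05763346]), 'grip_force': 0.0, 'opening': 0.09164486133238621}
```

View pics/top1.png

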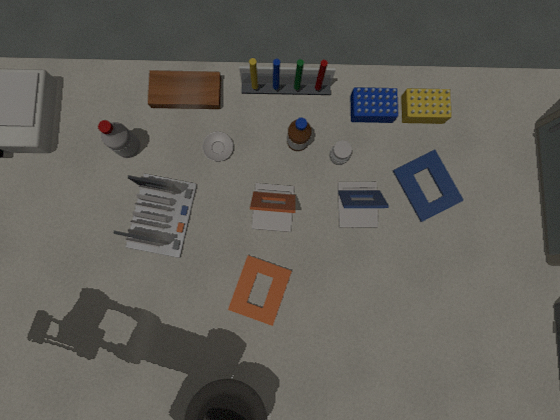

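View pics/scene1.png

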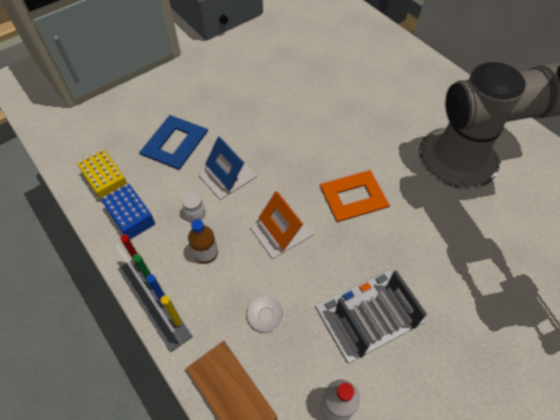

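The top view shows the stands' inserts at about (274,203) for orange and (362,199) for blue. The rack is at about (160,215), with the blue tab at (184,210), the orange tab at (181,228), and the greys in the outer slots. The large flat plates are the decoys. Next I measure these.

```bash
python3 - <<'E'
from h import *
np.set_printoptions(precision=4,suppress=True)
for n in ('top','scene'):
    im=cv2.imread(f'pics/{n}1.png'); P=np.load(n+'P.npy'); hsv=cv2.cvtColor(im,cv2.COLOR_BGR2HSV)
    H,S,V=cv2.split(hsv)
    for c,m in (('blue',(H>95)&(H<125)&(S>110)),('orange',(H>3)&(H<17)&(S>150))):
        k,l,st,ce=cv2.connectedComponentsWithStats(m.astype(np.uint8))
        for i in range(1,k):
            if st[i,4]<12: continue
            Q=P[l==i]; Q=Q[~np.isnan(Q[:,0])]
            if len(Q)<5 : continue
            q=np.median(Q,0)
            if not(.0<q[0]<.9 and -.5<q[1]<.6): continue
            print(n,c,ce[i].round(),st[i,4],'med',q,'min',np.percentile(Q,3,0),'max',np.percentile(Q,97,0))
            if st[i,4]>200:
                q=Q.mean(0); w,v=np.linalg.eigh(np.cov(Q.T)); print('   normal',v[:,0],'sd',np.sqrt(w),'long',v[:,2])
P=np.load('topP.npy')
for nm,(u,v) in dict(reag=(301,124),wash=(106,127),jar=(343,147),dish=(219,147),rackTL=(136,178),rackTR=(195,178),rackBR=(183,254),rackBL=(128,245)).items(): print(nm,P[v,u])
c=eyes.calibration('top'); print(c['fx'],np.linalg.inv(c['world_to_cam']))
im=cv2.imread('pics/top1.png'); a=cv2.resize(im[165:265,105:205],None,fx=5,fy=5,interpolation=cv2.INTER_CUBIC)
im=cv2.imread('pics/scene1.png'); b=cv2.resize(im[260:360,310:430],None,fx=5,fy=5,interpolation=cv2.INTER_CUBIC)
cv2.imwrite('pics/crop1.png',cv2.convertScaleAbs(a,alpha=1.6)); 
E
```

```text
top blue [373. 106.] 1282 med [ 0.8448 -0.3949  0.0541] min [ 0.8162 -0.455   0.0123] max [ 0.8947 -0.3383  0.0595]
   normal [-0.2576  0.0606  0.9644] sd [0.0114 0.027  0.0371] long [-0.0505 -0.9975  0.0492]
top blue [301. 123.] 110 med [ 0.7558 -0.1839  0.1499] min [ 0.7442 -0.1964  0.1376] max [ 0.7699 -0.1714  0.1533]
top blue [361. 195.] 44 med [ 0.592  -0.3528  0.0509] min [ 0.5896 -0.3816  0.0478] max [ 0.5949 -0.3276  0.0539]
top blue [366. 206.] 88 med [ 0.5536 -0.3551  0.1032] min [ 0.5515 -0.4076  0.0989] max [ 0.5574 -0.3002  0.1069]
top orange [157.  90.] 283 med [0.8931 0.2175 0.0348] min [0.8496 0.1885 0.007 ] max [0.9425 0.2365 0.039 ]
   normal [-0.128  -0.0037  0.9918] sd [0.0071 0.0143 0.0305] long [-0.9869 -0.0986 -0.1278]
top orange [218.  99.] 18 med [0.8636 0.0418 0.0358] min [0.8567 0.0387 0.0302] max [0.8744 0.0472 0.0396]
top orange [213. 106.] 36 med [0.8501 0.0568 0.0183] min [0.8488 0.0437 0.0043] max [0.8566 0.0724 0.037 ]
top orange [298. 133.] 221 med [ 0.7446 -0.1768  0.1055] min [ 0.728  -0.2089  0.0866] max [ 0.7709 -0.1564  0.1198]
   normal [-0.48
[... 1893 characters left out ...]
ange [365. 287.] 53 med [0.5053 0.1354 0.0201] min [0.4957 0.1294 0.0171] max [0.5176 0.1425 0.0241]
scene orange [229. 387.] 3665 med [0.896  0.129  0.0353] min [0.8554 0.0479 0.0318] max [0.9449 0.218  0.0389]
   normal [-0.0002  0.0017  1.    ] sd [0.0019 0.0264 0.0504] long [-0.1695  0.9855 -0.0017]
reag [ 0.7553 -0.1842  0.1469]
wash [0.7313 0.2919 0.1697]
jar [ 0.7198 -0.3032  0.0725]
dish [0.7345 0.0387 0.0066]
rackTL [0.6192 0.2331 0.1082]
rackTR [0.645  0.1044 0.0002]
rackBR [0.4314 0.1285 0.0037]
rackBL [0.4543 0.2769 0.0102]
407.1555238944925 [[ 0.0076 -0.9899  0.1412  0.3961]
 [-0.9996 -0.0112 -0.0247 -0.1111]
 [ 0.026  -0.141  -0.9897  1.131 ]
 [ 0.      0.      0.      1.    ]]
```

View pics/crop1.png

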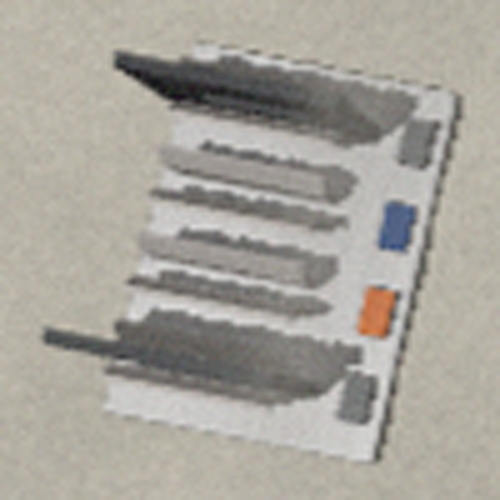

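Blue insert's top edge is at about x 0.551–0.557, y −0.352, z 0.105, yaw about +1°. Orange is at y −0.1155, yaw about −4°. The crop shows the blue tab at crop pixel (397,227) and the orange tab at (377,313). Moving towards blue now.

```bash
python3 -m handwheel '[44,-22,0,-0.14,1,44,-22,0,-0.14,1,44,-22,0,-0.14,1,44,-22,0,-0.14,1,44,-22,0,-0.14,1,44,-22,0,-0.14,1,44,-22,0,-0.14,1,44,-22,0,-0.14,1]' 40; python3 -m handwheel '[5,-45,0,-0.14,1,5,-45,0,0,1,5,-45,0,0,1,5,-45,0,0,1,5,-45,0,0,1,5,-45,0,0,1,5,-45,0,0,1,5,-45,0,0,1]'; python3 - <<'E'
from h import *
np.set_printoptions(precision=4,suppress=True)
s=robot.observe();print(s['tool_pos'],s['tool_rot'])
# rack: fit from tabs and grey inserts, both cameras
for n in ('top','scene'):
    P=np.load(n+'P.npy'); x,y,z=P[...,0],P[...,1],P[...,2]
    reg=(x>.38)&(x<.7)&(y>.05)&(y<.32)
    for nm,m in (('greytop',reg&(z>.1)&(z<.112)),('finlips',reg&(z>.047)&(z<.058))):
        k,l,st,ce=cv2.connectedComponentsWithStats(cv2.morphologyEx(m.astype(np.uint8),cv2.MORPH_CLOSE,np.ones((3,3)) ))
        for i in range(1,k):
            Q=P[(l==i)&m]
            if len(Q)<15: continue
            w,v=np.linalg.eigh(np.cov(Q[:,:2].T)); a=np.degrees(np.arctan2(v[1,1],v[0,1]))
            print(n,nm,len(Q),Q.mean(0),'ang',a%180-90,'min',Q.min(0)[:2],'max',Q.max(0)[:2])
E
```

```text
time: 0.9
tool_pos: [0.5045, 0.3255, 0.2404]
tool_rot: [-3.141, 0.0, 1.724]
contact_force: [0.4, 0.1, 0.4]
opening: 0.092
grip_force: 0.0
time: 1.7
tool_pos: [0.5427, -0.035, 0.2405]
tool_rot: [-3.141, -0.0, 1.59]
contact_force: [-0.3, 0.9, -0.4]
opening: 0.0917
grip_force: 0.0
[ 0.5427 -0.035   0.2405] [-3.1411 -0.0002  1.5898]
top greytop 162 [0.6132 0.198  0.1077] ang -10.527401615401388 min [0.5995 0.1393] max [0.627  0.2548]
top greytop 154 [0.4715 0.2212 0.1082] ang -10.542134526184341 min [0.4573 0.166 ] max [0.4862 0.2799]
top finlips 45 [0.627  0.1905 0.0535] ang -10.8885953113829 min [0.617 0.15 ] max [0.6374 0.2366]
top finlips 106 [0.6019 0.1948 0.0526] ang -8.26831871018696 min [0.5911 0.1396] max [0.6179 0.2459]
top finlips 105 [0.578  0.2021 0.0522] ang -10.82860173882547 min [0.5675 0.1588] max [0.5906 0.2472]
top finlips 93 [0.5536 0.2078 0.0525] ang -10.47614091890469 min [0.5427 0.1639] max [0.5644 0.2526]
top finlips 102 [0.5312 0.2124 0.052 ] ang -10.610183392434493 min [0.5195 0.1692] max [0.5424 0.2548]
top finlips 98 [0.5068 0.2168 0.0523] ang -10.238817201159
[... 384 characters left out ...]
972 0.107 ] ang -10.44745376734815 min [0.6    0.1378] max [0.6293 0.2524]
scene finlips 139 [0.4827 0.2212 0.0525] ang -10.370495604916613 min [0.464 0.164] max [0.4956 0.2787]
scene finlips 153 [0.5082 0.2162 0.0514] ang -10.525627890002298 min [0.4957 0.1716] max [0.5196 0.2588]
scene finlips 90 [0.5334 0.2111 0.0524] ang -10.831791586728002 min [0.5215 0.1667] max [0.5439 0.254 ]
scene finlips 157 [0.5555 0.2075 0.0515] ang -10.633064311812902 min [0.5431 0.1623] max [0.5689 0.2505]
scene finlips 98 [0.5805 0.2026 0.0523] ang -10.594103450458704 min [0.5686 0.1578] max [0.5908 0.246 ]
scene finlips 155 [0.6247 0.1955 0.0522] ang -10.058506212766972 min [0.606  0.1373] max [0.6371 0.2524]
```

```bash
python3 -m handwheel '[6,-40,0,0,1,6,-40,0,0,1,6,-40,0,0,1,6,-40,0,0,1,6,-40,0,0,1,5,-40,0,0,1,5,-40,0,0,1,5,-38,0,0,1]'; python3 -m handwheel '[0,0,-30,0,1,0,0,-30,0,1,0,0,-30,0,1,0,0,-20,0,1,0,0,-20,0,1,0,0,-12,0,1,0,0,0,0,1]'; python3 - <<'E'
from h import *
im,d,P=grab('scene'); im2,_,_=grab('wrist')
a=cv2.resize(im[90:270,130:330],(500,450),interpolation=cv2.INTER_CUBIC); b=cv2.resize(im2,(300,225))
o=np.zeros((450,800,3),np.uint8); o[:,:500]=a; o[:225,500:]=b; cv2.imwrite('pics/b1.png',o)
E
```

```text
time: 2.5
tool_pos: [0.5878, -0.3529, 0.2401]
tool_rot: [-3.141, -0.001, 1.589]
contact_force: [1.1, 0.5, -0.8]
opening: 0.0917
grip_force: 0.0
time: 3.2
tool_pos: [0.587, -0.3504, 0.0964]
tool_rot: [-3.138, -0.003, 1.59]
contact_force: [0.8, 0.4, -0.1]
opening: 0.092
grip_force: 0.0
```

View pics/b1.png

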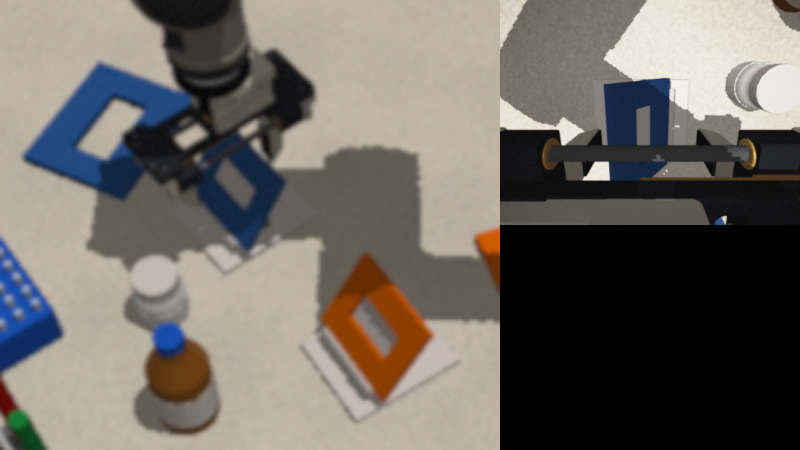

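The fingers straddle the upper edge, one on each side (crop 190,180 and 270,150). Now I swing the insert upright.

```bash
python3 -m handwheel '[0,0,0,0,0.3,0,0,0,0,0.3,2,0,0,0,0.3,2,0,0,0,0.3,2,0,0,0,0.3,2,0,0,0,0.3,2,0,0,0,0.3,2,0,0,0,0.3]' 30;  python3 - <<'E'
from h import *
im,d,P=grab('scene'); im2,_,_=grab('wrist')
a=cv2.resize(im[90:270,130:330],(500,450),interpolation=cv2.INTER_CUBIC); b=cv2.resize(im2,(300,225))
o=np.zeros((450,800,3),np.uint8); o[:,:500]=a; o[:225,500:]=b; cv2.imwrite('pics/b2.png',o)
H,S,V=cv2.split(cv2.cvtColor(im,cv2.COLOR_BGR2HSV))
m=(H>95)&(H<125)&(S>110)&(P[...,0]>.52)&(P[...,0]<.65)&(P[...,1]>-.42)&(P[...,1]<-.28)&(P[...,2]>.027)
Q=P[m]; w,v=np.linalg.eigh(np.cov(Q.T)); print(len(Q),Q.mean(0),v[:,0],np.percentile(Q,[3,97],0)); print(robot.observe()['tool_pos'])
E
```

```text
time: 4.1
tool_pos: [0.6003, -0.3511, 0.0987]
tool_rot: [3.141, -0.0, 1.59]
contact_force: [-0.3, -0.6, -0.8]
opening: 0.032
grip_force: 0.1
424 [ 0.60369591 -0.32923729  0.09527956] [ 0.96809006  0.24441539 -0.05534209] [[ 0.58749241 -0.37548971  0.03563609]
 [ 0.63829042 -0.29800873  0.25408339]]
[ 0.60033929 -0.35109377  0.09860796]
```

View pics/b2.png

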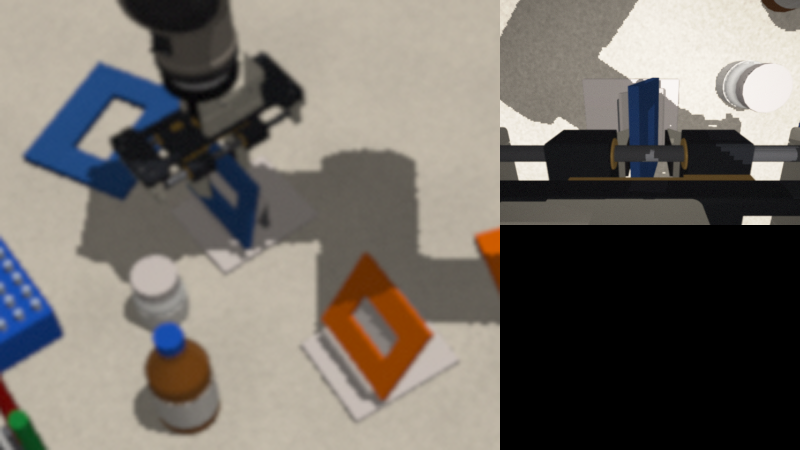

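The insert is tilting up between the pads (crop 225,205). Now I finish closing while moving +x.

```bash
python3 -m handwheel '[2,0,0,0,0.25,2,0,0,0,0.22,2,0,0,0,0.18,2,0,0,0,0.15,1,0,0,0,0.1,0,0,0,0,0,0,0,0,0,0,0,0,0,0,0]' 30; python3 -m handwheel '[0,0,0,0,0,0,0,0,0,0,0,0,4,0,0,0,0,6,0,0,0,0,10,0,0,0,0,20,0,0,0,0,30,0,0,0,0,30,0,0]' 45;  python3 - <<'E'
from h import *
np.set_printoptions(precision=4,suppress=True)
im,d,P=grab('scene'); im2,d2,_=grab('wrist')
a=cv2.resize(im[60:240,130:330],(500,450),interpolation=cv2.INTER_CUBIC); b=cv2.resize(im2,(300,225))
o=np.zeros((450,800,3),np.uint8); o[:,:500]=a; o[:225,500:]=b; cv2.imwrite('pics/b3.png',o)
H,S,V=cv2.split(cv2.cvtColor(im,cv2.COLOR_BGR2HSV))
m=(H>95)&(H<125)&(S>110)&(P[...,0]>.56)&(P[...,0]<.66)&(P[...,1]>-.45)&(P[...,1]<-.26)&(P[...,2]>.06)&(P[...,2]<.23)
Q=P[m]; Q=Q[abs(Q[:,0]-np.median(Q[:,0]))<.012]; w,v=np.linalg.eigh(np.cov(Q.T)); print(len(Q),Q.mean(0),v[:,0],np.sqrt(w),np.percentile(Q,[2,98],0)); print(robot.observe()['tool_pos'])
E
```

```text
time: 5.0
tool_pos: [0.6083, -0.3512, 0.0986]
tool_rot: [-3.14, -0.0, 1.59]
contact_force: [-3.3, 0.0, 1.6]
opening: 0.008
grip_force: 30.0
time: 5.8
tool_pos: [0.6093, -0.351, 0.2004]
tool_rot: [3.141, 0.0, 1.59]
contact_force: [-0.2, -0.2, -2.0]
opening: 0.0078
grip_force: 45.0
270 [ 0.6125 -0.3233  0.1764] [0.9993 0.0377 0.002 ] [0.0016 0.0232 0.0331] [[ 0.6073 -0.4053  0.1345]
 [ 0.6154 -0.2971  0.2253]]
[ 0.6113 -0.3524  0.2053]
```

View pics/b3.png

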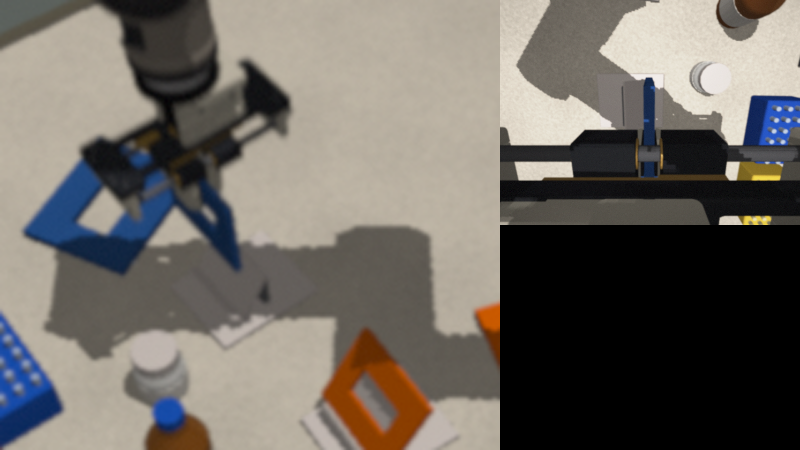

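Upright, held and centred (crop 215,225). Now I carry it to the blue slot.

```bash
python3 -m handwheel '[-2,20,0,0,0,-4,40,0,0,0,-4,44,0,0,0,-4,44,0,0,0,-4,44,0,-0.03,0,-4,44,0,-0.03,0,-4,44,0,-0.03,0,-4,44,0,-0.03,0]'; python3 -m handwheel '[-4,44,0,-0.03,0,-4,44,0,-0.03,0,-3,44,0,-0.023,0,-2,44,0,0,0,-1,36,0,0,0,0,16,0,0,0,0,5,0,0,0,0,0,0,0,0]';  python3 - <<'E'
from h import *
np.set_printoptions(precision=4,suppress=True)
im,d,P=grab('scene'); im2,d2,_=grab('wrist')
a=cv2.resize(im[160:360,270:470],(500,500),interpolation=cv2.INTER_CUBIC); b=cv2.resize(im2,(300,225))
o=np.zeros((500,800,3),np.uint8); o[:,:500]=a; o[:225,500:]=b; cv2.imwrite('pics/b4.png',o)
H,S,V=cv2.split(cv2.cvtColor(im,cv2.COLOR_BGR2HSV))
m=(H>95)&(H<125)&(S>110)&(P[...,0]>.5)&(P[...,0]<.65)&(P[...,1]>.1)&(P[...,1]<.3)&(P[...,2]>.1)&(P[...,2]<.23)
Q=P[m]; w,v=np.linalg.eigh(np.cov(Q.T)); print(len(Q),Q.mean(0),v[:,0],np.sqrt(w),np.percentile(Q,[2,98],0)); s=robot.observe();print(s['tool_pos'],s['tool_rot'])
E
```

```text
time: 6.7
tool_pos: [0.5786, -0.0253, 0.1985]
tool_rot: [3.141, -0.0, 1.469]
contact_force: [1.3, -0.2, -1.2]
opening: 0.0077
grip_force: 45.0
time: 7.5
tool_pos: [0.565, 0.2056, 0.1984]
tool_rot: [-3.142, 0.001, 1.387]
contact_force: [0.1, 0.9, -1.3]
opening: 0.0075
grip_force: 45.0
440 [0.573  0.2281 0.176 ] [ 0.984  -0.1768  0.0217] [0.002  0.0233 0.0362] [[0.56   0.1525 0.1353]
 [0.5794 0.2577 0.2223]]
[0.5653 0.2044 0.1986] [3.1416 0.0006 1.3855]
```

View pics/b4.png

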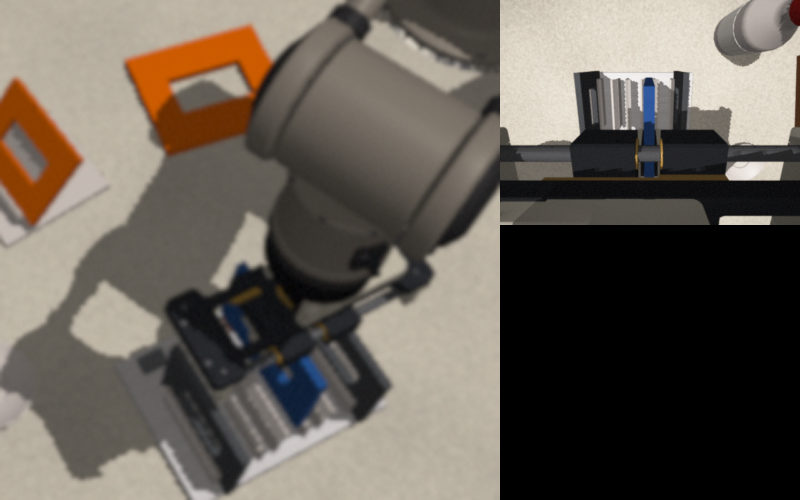

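Held over the blue slot, and both measurements agree that x needs +2 mm. Lowering.

```bash
python3 -m handwheel '[2,1,-20,0,0,0,0,-20,0,0,0,0,-15,0,0,0,0,-10,0,0,0,0,-8,0,0,0,0,-6,0,0,0,0,-5,0,0,0,0,0,0,0]'; python3 -m handwheel '[0,0,-5,0,0,0,0,-5,0,0,0,0,-4,0,0,0,0,-3,0,0,0,0,-2,0,0,0,0,0,0,0]'; python3 - <<'E'
from h import *
o=robot.observe();print(o['contact_force'],o['torque'])
im2,d2,_=grab('wrist','b5.png')
E
```

```text
time: 8.4
tool_pos: [0.5669, 0.2067, 0.1144]
tool_rot: [-3.141, 0.0, 1.387]
contact_force: [-0.3, 0.0, -1.7]
opening: 0.008
grip_force: 45.0
time: 9.0
tool_pos: [0.5668, 0.2068, 0.0954]
tool_rot: [-3.141, 0.0, 1.387]
contact_force: [-0.5, -0.5, -2.1]
opening: 0.0074
grip_force: 45.0
[-0.49512202 -0.4532979  -2.10357745] [-0.09692561 -0.00153483  0.02534142]
```

View pics/b5.png

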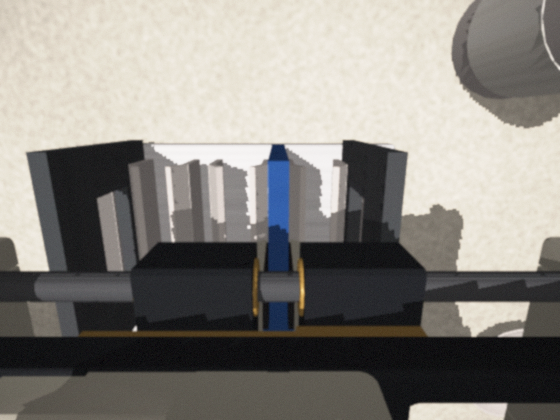

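The blue plate (279,200) is between its two fins with no contact force. Lowering the last few mm.

```bash
python3 -m handwheel '[0,0,-3,0,0,0,0,-2,0,0,0,0,-1,0,0,0,0,0,0,0]'; python3 -m handwheel '[0,0,-1,0,0,0,0,0,0,0]'
```

```text
time: 9.45
tool_pos: [0.5669, 0.2068, 0.0895]
tool_rot: [-3.141, 0.0, 1.387]
contact_force: [0.1, 1.4, -1.1]
opening: 0.0075
grip_force: 45.0
time: 9.65
tool_pos: [0.567, 0.2068, 0.0886]
tool_rot: [-3.142, 0.0, 1.387]
contact_force: [0.5, -0.8, -1.4]
opening: 0.0077
grip_force: 45.0
```

```bash
python3 -m handwheel '[0,0,-1,0,0,0,0,0,0,0]';  python3 -m handwheel '[0,0,-1,0,0,0,0,0,0,0]'
```

```text
time: 9.85
tool_pos: [0.5669, 0.2068, 0.0876]
tool_rot: [-3.142, 0.0, 1.387]
contact_force: [0.5, 0.4, -1.0]
opening: 0.0076
grip_force: 45.0
time: 10.05
tool_pos: [0.567, 0.2068, 0.0866]
tool_rot: [-3.142, 0.0, 1.387]
contact_force: [0.8, 0.1, -1.8]
opening: 0.0081
grip_force: 45.0
```

```bash
python3 -m handwheel '[0,0,-1,0,0,0,0,0,0,0]';  python3 -m handwheel '[0,0,-1,0,0,0,0,0,0,0]'; python3 -m handwheel '[0,0,-1,0,0,0,0,0,0,0]'; python3 - <<'E'
from h import *
for n in('scene','top'):
    im,d,P=grab(n)
    H,S,V=cv2.split(cv2.cvtColor(im,cv2.COLOR_BGR2HSV))
    m=(H>95)&(H<125)&(S>80)&(P[...,0]>.5)&(P[...,0]<.65)&(P[...,1]>.13)&(P[...,1]<.3)&(P[...,2]>.03)&(P[...,2]<.15)
    Q=P[m]; print(len(Q),np.percentile(Q,[1,50,99],0))
E
```

```text
time: 10.25
tool_pos: [0.5669, 0.2068, 0.0856]
tool_rot: [-3.141, 0.0, 1.387]
contact_force: [0.5, 1.3, -1.5]
opening: 0.0076
grip_force: 45.0
time: 10.45
tool_pos: [0.5672, 0.2068, 0.085]
tool_rot: [3.141, -0.0, 1.387]
contact_force: [-0.5, 0.5, -0.7]
opening: 0.0078
grip_force: 45.0
time: 10.65
tool_pos: [0.5673, 0.2068, 0.0849]
tool_rot: [3.141, -0.0, 1.387]
contact_force: [-2.1, -0.7, 7.8]
opening: 0.0076
grip_force: 45.0
229 [[0.55705591 0.14784443 0.03347282]
 [0.57840317 0.24398017 0.08848412]
 [0.59901564 0.25878024 0.14781881]]
46 [[0.54575993 0.16024046 0.03550275]
 [0.56048071 0.17960918 0.10713842]
 [0.5683763  0.20021146 0.14629935]]
```

Contact at z 0.085, so it's seated. I release with a small opening, rise, and check.

```bash
python3 -m handwheel '[0,0,0,0,0.12,0,0,0,0,0.25,0,0,0,0,0.25,0,0,10,0,0.25,0,0,20,0,0.25,0,0,30,0,0.25,0,0,40,0,0.25,0,0,30,0,0.25]'; python3 -m handwheel '[0,-40,0,0,1,2,-45,0,0.03,1,4,-45,0,0.03,1,4,-45,0,0.03,1,4,-45,0,0.02,1,4,-45,0,0,1,4,-40,0,0,1,0,-16,0,0,1]'; python3 - <<'E'
from h import *
np.set_printoptions(precision=4,suppress=True)
im,d,P=grab('scene'); 
for n in('scene','top'):
    im,d,P=grab(n)
    if n=='scene': cv2.imwrite('pics/b6.png',cv2.resize(im[160:360,210:450],(720,600),interpolation=cv2.INTER_CUBIC))
    H,S,V=cv2.split(cv2.cvtColor(im,cv2.COLOR_BGR2HSV))
    m=(H>95)&(H<125)&(S>80)&(P[...,0]>.5)&(P[...,0]<.65)&(P[...,1]>.13)&(P[...,1]<.3)&(P[...,2]>.03)&(P[...,2]<.15)
    Q=P[m]; print(len(Q),np.percentile(Q,[1,50,99],0)); Q=Q[Q[:,2]>.1]; print('top edge',Q.mean(0))
    x,y,z=P[...,0],P[...,1],P[...,2]
    m=(x>.42)&(x<.66)&(y>.1)&(y<.3)&(z>.1)&(z<.112); k,l=cv2.connectedComponents(m.astype(np.uint8))
    for i in range(1,k):
        Q=P[l==i]
        if len(Q)>20: print(len(Q),Q.mean(0))
E
```

```text
time: 11.55
tool_pos: [0.5674, 0.2069, 0.2168]
tool_rot: [3.139, -0.001, 1.387]
contact_force: [0.0, -0.8, -1.1]
opening: 0.0227
grip_force: 0.0
time: 12.35
tool_pos: [0.5891, -0.1179, 0.2143]
tool_rot: [3.141, 0.001, 1.493]
contact_force: [0.6, -0.1, -0.3]
opening: 0.0827
grip_force: 0.0
654 [[0.5567 0.1481 0.0345]
 [0.5695 0.206  0.09  ]
 [0.5818 0.2585 0.1111]]
top edge [0.5692 0.2063 0.1072]
258 [0.474  0.2233 0.1068]
252 [0.5687 0.2045 0.1071]
255 [0.6151 0.1963 0.1071]
214 [[0.5556 0.159  0.0328]
 [0.5671 0.214  0.1063]
 [0.5775 0.2598 0.1114]]
top edge [0.5668 0.2083 0.1079]
161 [0.6129 0.1961 0.1079]
162 [0.5663 0.2035 0.1078]
151 [0.4716 0.2217 0.1084]
```

View pics/b6.png

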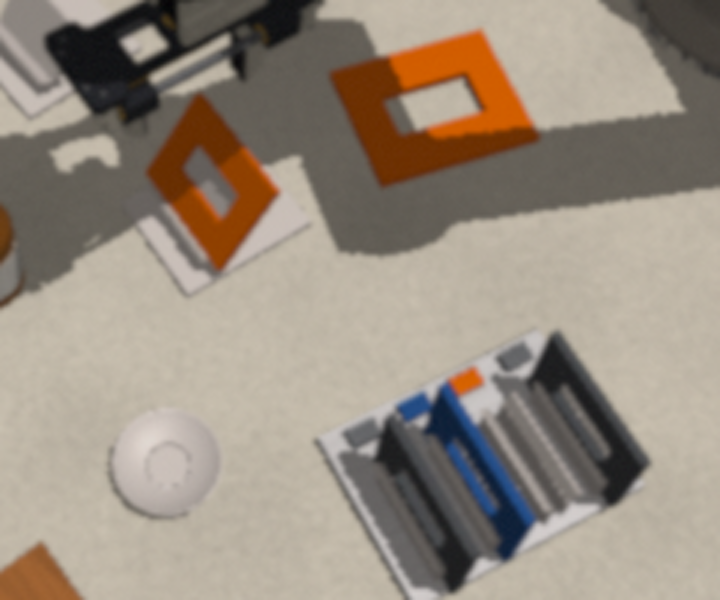

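Blue is seated with its top at 0.107, level with the greys, and about centred; the greys haven't moved. In the crop the orange insert is still on its stand at (212,180). Same sequence for orange.

```bash
python3 -m handwheel '[-7,-1,0,0.01,1,-6,-1,0,0,1,0,0,-30,0,1,0,0,-30,0,1,0,0,-25,0,1,0,0,-20,0,1,0,0,-12,0,1,0,0,0,0,1]'; python3 - <<'E'
from h import *
im,d,P=grab('scene'); im2,_,_=grab('wrist')
a=cv2.resize(im[120:300,180:380],(500,450),interpolation=cv2.INTER_CUBIC); b=cv2.resize(im2,(300,225))
o=np.zeros((450,800,3),np.uint8); o[:,:500]=a; o[:225,500:]=b; cv2.imwrite('pics/o1.png',o)
E
```

```text
time: 13.3
tool_pos: [0.575, -0.115, 0.0955]
tool_rot: [-3.139, -0.001, 1.508]
contact_force: [-0.0, -0.9, -0.2]
opening: 0.092
grip_force: 0.0
```

View pics/o1.png

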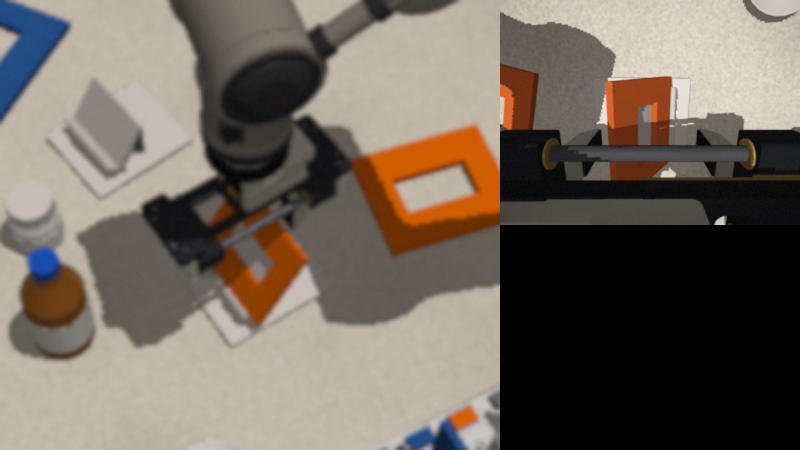

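The fingers straddle the orange insert (crop 255,250) just as they did the blue. Swinging it up and closing.

```bash
python3 -m handwheel '[0,0,0,0,0.3,0,0,0,0,0.3,2,0,0,0,0.3,2,0,0,0,0.3,2,0,0,0,0.3,2,-1,0,0,0.3,2,0,0,0,0.3,2,0,0,0,0.3]' 30; python3 -m handwheel '[2,0,0,0,0.25,2,0,0,0,0.22,2,-1,0,0,0.18,2,0,0,0,0.15,1,0,0,0,0.1,0,0,0,0,0,0,0,0,0,0,0,0,0,0,0]' 30; python3 -m handwheel '[0,0,0,0,0,0,0,0,0,0,0,0,4,0,0,0,0,6,0,0,0,0,10,0,0,0,0,20,0,0,0,0,30,0,0,0,0,30,0,0]' 45;  python3 - <<'E'
from h import *
np.set_printoptions(precision=4,suppress=True)
im,d,P=grab('scene')
H,S,V=cv2.split(cv2.cvtColor(im,cv2.COLOR_BGR2HSV))
m=(H>3)&(H<17)&(S>150)&(P[...,0]>.54)&(P[...,0]<.66)&(P[...,1]>-.22)&(P[...,1]<-.02)&(P[...,2]>.06)&(P[...,2]<.23)
Q=P[m]; Q=Q[abs(Q[:,0]-np.median(Q[:,0]))<.015]; w,v=np.linalg.eigh(np.cov(Q.T)); print(len(Q),Q.mean(0),v[:,0],np.sqrt(w),np.percentile(Q,[2,98],0)); print(robot.observe()['tool_pos'])
E
```

```text
time: 14.2
tool_pos: [0.5882, -0.1172, 0.0967]
tool_rot: [3.141, 0.0, 1.507]
contact_force: [-0.5, 0.3, 0.3]
opening: 0.0322
grip_force: 0.1
time: 15.0
tool_pos: [0.5969, -0.1181, 0.0968]
tool_rot: [-3.141, -0.0, 1.507]
contact_force: [-0.8, -0.4, 1.0]
opening: 0.0077
grip_force: 30.0
time: 15.8
tool_pos: [0.5969, -0.1181, 0.1983]
tool_rot: [3.141, -0.0, 1.507]
contact_force: [1.4, -0.5, -0.6]
opening: 0.0078
grip_force: 45.0
373 [ 0.6024 -0.0862  0.1797] [ 0.999  -0.0433  0.0146] [0.0021 0.0185 0.0328] [[ 0.597  -0.139   0.132 ]
 [ 0.6055 -0.0619  0.2246]]
[ 0.5993 -0.1188  0.2044]
```

Gripped upright with the plate centred to about 2 mm. Carrying it to the orange slot.

```bash
python3 -m handwheel '[-4,16,5,0,0,-8,34,0,-0.02,0,-9,40,0,-0.02,0,-10,44,0,-0.02,0,-10,44,0,-0.02,0,-10,44,0,-0.02,0,-9,40,0,-0.02,0,-8,34,0,0,0]'; python3 -m handwheel '[-6,24,0,0,0,-3,11,0,0,0,0,0,0,0,0,0,0,0,0,0]';  python3 - <<'E'
from h import *
np.set_printoptions(precision=4,suppress=True)
im,d,P=grab('scene')
H,S,V=cv2.split(cv2.cvtColor(im,cv2.COLOR_BGR2HSV))
m=(H>3)&(H<17)&(S>150)&(P[...,0]>.44)&(P[...,0]<.58)&(P[...,1]>.1)&(P[...,1]<.3)&(P[...,2]>.1)&(P[...,2]<.23)
Q=P[m]; w,v=np.linalg.eigh(np.cov(Q.T)); q=Q.mean(0);n=v[:,0];n=n*np.sign(n[0]); print(len(Q),q,n,np.sqrt(w),np.percentile(Q,[2,98],0))
r=np.array([np.cos(-.184),np.sin(-.184)]); print('dev across (m), scene slot', q[:2]@r-.004-np.array([.5208,.2137])@r)
s=robot.observe();print(s['tool_pos'],s['tool_rot'])
E
```

```text
time: 16.65
tool_pos: [0.5272, 0.1806, 0.2015]
tool_rot: [-3.14, -0.0, 1.388]
contact_force: [-0.1, 0.3, -1.1]
opening: 0.0072
grip_force: 45.0
time: 17.05
tool_pos: [0.52, 0.2122, 0.2016]
tool_rot: [-3.141, 0.001, 1.387]
contact_force: [0.8, -0.3, -1.5]
opening: 0.0075
grip_force: 45.0
545 [0.5278 0.234  0.1788] [ 0.9852 -0.1715 -0.0034] [0.0036 0.0251 0.036 ] [[0.5144 0.1601 0.1366]
 [0.5349 0.2669 0.2274]]
dev across (m), scene slot -0.0008670256742557281
[0.5202 0.2118 0.2016] [-3.1416  0.0006  1.3859]
```

Alignment is within 1 mm. Lowering.

```bash
python3 -m handwheel '[0,0,-22,0,0,0,0,-22,0,0,0,0,-16,0,0,0,0,-10,0,0,0,0,-8,0,0,0,0,-6,0,0,0,0,-5,0,0,0,0,0,0,0]'; python3 -m handwheel '[0,0,-5,0,0,0,0,-5,0,0,0,0,-5,0,0,0,0,-4,0,0,0,0,-3,0,0,0,0,-2,0,0,0,0,-1,0,0,0,0,0,0,0]'
```

```text
time: 17.9
tool_pos: [0.5199, 0.2127, 0.1124]
tool_rot: [-3.141, 0.0, 1.387]
contact_force: [-0.1, -0.7, -1.4]
opening: 0.0076
grip_force: 45.0
time: 18.7
tool_pos: [0.52, 0.2128, 0.0877]
tool_rot: [-3.142, 0.0, 1.387]
contact_force: [-0.9, 0.6, -0.5]
opening: 0.008
grip_force: 45.0
```

```bash
python3 -m handwheel '[0,0,-1,0,0,0,0,0,0,0]';  python3 -m handwheel '[0,0,-1,0,0,0,0,0,0,0]'
```

```text
time: 18.9
tool_pos: [0.52, 0.2128, 0.0868]
tool_rot: [3.141, -0.0, 1.387]
contact_force: [0.4, -0.2, -2.8]
opening: 0.0074
grip_force: 45.0
time: 19.1
tool_pos: [0.52, 0.2128, 0.0857]
tool_rot: [-3.142, 0.0, 1.387]
contact_force: [0.9, -0.3, -2.1]
opening: 0.0081
grip_force: 45.0
```

```bash
python3 -m handwheel '[0,0,-1,0,0,0,0,0,0,0]';  python3 -m handwheel '[0,0,-1,0,0,0,0,0,0,0]'
```

```text
time: 19.3
tool_pos: [0.5199, 0.2128, 0.0846]
tool_rot: [-3.141, 0.0, 1.387]
contact_force: [0.2, 0.6, -1.2]
opening: 0.0075
grip_force: 45.0
time: 19.5
tool_pos: [0.5199, 0.2128, 0.0836]
tool_rot: [-3.141, 0.0, 1.387]
contact_force: [-0.1, -0.2, -1.0]
opening: 0.0076
grip_force: 45.0
```

```bash
python3 -m handwheel '[0,0,-1,0,0,0,0,0,0,0]'
```

```text
time: 19.7
tool_pos: [0.5202, 0.2129, 0.0831]
tool_rot: [3.141, -0.0, 1.387]
contact_force: [-1.4, 0.3, 0.9]
opening: 0.0079
grip_force: 45.0
```

Light contact, so it's seated. Release, rise, retreat sideways and check.

```bash
python3 -m handwheel '[0,0,-0.5,0,0,0,0,0,0,0.12,0,0,0,0,0.25,0,0,0,0,0.25,0,0,10,0,0.25,0,0,30,0,0.25,0,0,40,0,0.25,0,0,40,0,0.25]'; python3 -m handwheel '[0,-40,0,0,1,0,-45,0,0,1,0,-45,0,0,1,0,-45,0,0,1,0,-45,0,0,1,0,-45,0,0,1,0,-20,0,0,1,0,0,0,0,1]'; python3 - <<'E'
from h import *
np.set_printoptions(precision=4,suppress=True)
for n in('scene','top'):
    im,d,P=grab(n)
    if n=='scene': cv2.imwrite('pics/end.png',cv2.resize(im[100:400,130:450],(640,600),interpolation=cv2.INTER_CUBIC))
    x,y,z=P[...,0],P[...,1],P[...,2]
    m=(x>.42)&(x<.66)&(y>.1)&(y<.3)&(z>.1)&(z<.115); k,l=cv2.connectedComponents(m.astype(np.uint8))
    for i in range(1,k):
        Q=P[l==i]
        if len(Q)>20: print(n,len(Q),Q.mean(0),np.percentile(Q[:,1],[2,98]))
E
```

```text
time: 20.5
tool_pos: [0.5197, 0.2128, 0.204]
tool_rot: [-3.141, 0.0, 1.387]
contact_force: [0.8, 0.3, 0.2]
opening: 0.0226
grip_force: 0.0
time: 21.3
tool_pos: [0.5201, -0.0749, 0.2029]
tool_rot: [3.141, 0.001, 1.383]
contact_force: [0.3, -0.4, 0.1]
opening: 0.0823
grip_force: 0.0
scene 260 [0.474  0.223  0.1067] [0.1664 0.2768]
scene 257 [0.522  0.2113 0.1067] [0.1547 0.2659]
scene 254 [0.5685 0.2035 0.107 ] [0.148 0.257]
scene 259 [0.6154 0.1975 0.1073] [0.1406 0.2511]
top 168 [0.6128 0.1959 0.1078] [0.1416 0.2515]
top 161 [0.5663 0.2032 0.1082] [0.1484 0.2581]
top 161 [0.5198 0.212  0.1086] [0.1558 0.2666]
top 155 [0.4716 0.222  0.1084] [0.1671 0.2786]
```

View pics/end.png

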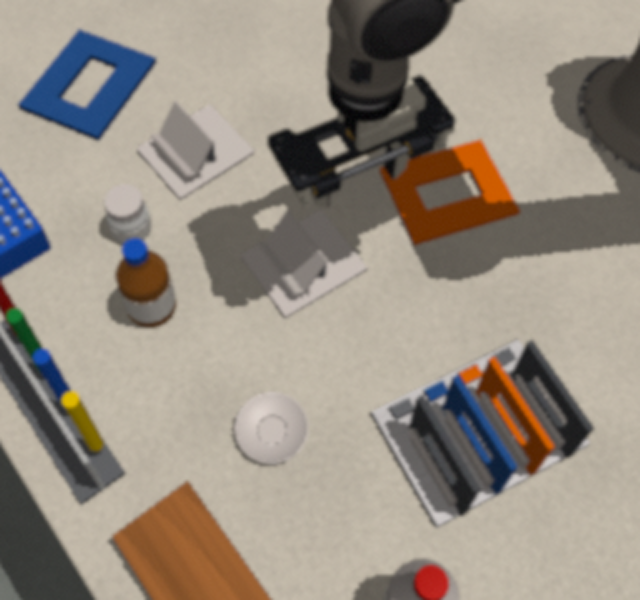

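Both inserts stand seated in their slots (blue at 485,430, orange at 520,410), level with the greys. Everything else is where it was.

```bash
python3 -c "
from cell import robot
print(robot.hand_in())"
```

```text
the job is handed in; nothing more can be done
None
```

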